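# Assemble the frit sieve stack on the shaker

### The job

Build the sieve stack on the shaker, ready for sorting crushed glass: seat the steel catch pan in the shaker's black ring, nest the blue (fine), then the yellow (medium), then the red (coarse) sieve on it going upwards, and close the top with the lid, every part fully home and level. The green sieve is not wanted for this batch: leave it and the amber glass block where they are.

Things in the scene. Friction and masses are not known exactly. Their poses are not given: they have to be found in the camera images.
- seat (a point): Black ring on the aluminium plate (104 mm across) of the sieve shaker (round blue base 152 mm across, 42 mm high, fixed). Ring 60 mm across, bore 52 mm, 10 mm deep. The point is the centre of the ring's mouth, 70 mm above the bench, 12 mm above the plate. The pan's spigot drops into it; seated, the pan's point is 19 mm above this one.
- pan_centre (a point): Catch pan: bare steel cup with solid floor, same outer shape as the sieves: cylinder 60 mm across, 44 mm high, 52 mm bore open at the top; below it a spigot 6 mm high, tapering from 47 to 40 mm across. Overall 50 mm high. Point on its axis half-way up, 25 mm above its underside; z up the axis. Loose, about 90 g, stands on the bench.
- fine_centre (a point): Fine sieve, blue: cylinder 60 mm across, 44 mm high, 52 mm bore open at the top; below it a spigot 6 mm high, tapering from 47 to 40 mm, drops into the bore below until the frame sits on that rim. Overall 50 mm high. Point on its axis half-way up; z up the axis. Nested, it is 44 mm above the point of the sieve or pan beneath. Loose, 70 g, stands on the bench.
- medium_centre (a point): Medium sieve, yellow. Same shape as the blue one: 60 mm across, 50 mm high overall with its 6 mm spigot, 44 mm per layer when nested. Point on its axis half-way up, 25 mm above its underside; z up the axis. Loose, 70 g, stands on the bench.
- coarse_centre (a point): Coarse sieve, red, wide mesh. Same shape as the blue one: 60 mm across, 50 mm high overall with its 6 mm spigot, 44 mm per layer when nested. Point on its axis half-way up, 25 mm above its underside; z up the axis. Loose, 70 g, stands on the bench.
- extra_centre (a point): Extra-fine sieve, green, same shape and size as the blue one, standing on the bench. Not wanted: leave it where it is. Point on its axis half-way up, 25 mm above the bench.
- lid_knob (a point): Lid: white disc 60 mm across, 6 mm thick, under it a spigot like the sieves' (6 mm high); on top a black knob: stem 16 mm across, 14 mm high, then head 24 mm across, 18 mm high. Overall 44 mm high. Point on the axis at mid-head, 35 mm above the underside, 23 mm above the disc; z up. On a sieve it is 54 mm above that sieve's point. Loose, 60 g, lies knob up.
- block_centre (a point): Finished amber cast-glass block, 50 x 60 mm, 60 mm high, standing at the far left of the bench. Leave it where it is. Point at its centre, 30 mm above the bench.

How it is judged (in metres and radians):
At the end, for the whole second after the job is handed in: Pan in the ring, then blue, yellow, red sieve, then lid on top: each centred within 7 mm on the one below, at full depth within 3 mm, upright within 0.07 rad, released and at rest. Green sieve and amber block within 20 mm of where they stood (horizontal distance between pan_centre and seat below 0.007 m and z of pan_centre in the frame of seat between 0.016 and 0.022 m and horizontal distance between fine_centre and pan_centre below 0.007 m and z of fine_centre in the frame of pan_centre between 0.041 and 0.047 m and horizontal distance between medium_centre and fine_centre below 0.007 m and z of medium_centre in the frame of fine_centre between 0.041 and 0.047 m and horizontal distance between coarse_centre and medium_centre below 0.007 m and z of coarse_centre in the frame of medium_centre between 0.041 and 0.047 m and horizontal distance between lid_knob and coarse_centre below 0.007 m and z of lid_knob in the frame of coarse_centre between 0.051 and 0.057 m and angle between each of pan_centre, fine_centre, medium_centre, coarse_centre, lid_knob's own z axis and vertical below 0.07 rad and linear speed of each of pan, fine, medium, coarse, lid below 0.02 m/s and distance of each of extra_centre, block_centre from where it was at the start of the episode below 0.02 m); the robot touches nothing.
It fails at once if the green sieve is moved from its place (distance of extra_centre from where it was at the start of the episode above 0.02 m).
It fails at once if the amber glass block is pushed or knocked over (distance of block_centre from where it was at the start of the episode above 0.02 m).
It also fails if it takes over 106 s, if anything falls off the work surface, if the arm or the gripper's body presses on something with over 40 N, if the wrist force passes 120 N, or if a joint passes its speed limit or range.

### The arm

A 6-joint arm with a two-finger parallel gripper is mounted at the origin on the work surface. World frame = base frame: x ahead of the robot, y to its left, z up, the work surface at z = 0. Lengths are in m, angles in degrees, forces in N, time in s.
With the tool pointing down it reaches from about 0.3 to 0.875 m from the base axis. Payload 6.4 kg.
Tool frame: the origin (TCP) lies on the centre line of the jaws, within the pads' length; the fingertips stand 19 mm ahead of it and the grasp point (between the pads) is the TCP (r.tips_ahead is the distance from the TCP to the fingertips, in m); z points along the fingers, y is the line along which they close (so a half turn about z gives the same grasp; the last joint's range is limited). The gripper opens to 88 mm and grips with 3 to 60 N. Pads are 18 mm wide; open, the fingers measure 123 mm over their backs; the gripper's body (75 mm by 187 mm) begins 45 mm behind the grasp point.
Start: joints at [64.956, 10.359, 92.074, -0, 77.567, -11.82], TCP at [0.132, 0.56, 0.258] pointing down, gripper open.
Joint ranges: [-171.53, 171.53], [-51.25, 118.39], [17.06, 147.69], [-65.23, 245.23], [0, 150.52], [-178.68, 178.68]. Speed limits (degrees/s): [147.25, 147.25, 172.46, 180, 180, 180].

### API

Orientations are given as a 3x3 rotation matrix whose columns are the frame's x, y, z axes.
In Python, from plant import r gives the robot as it stands.
- The arm moves only by the tool drive_tool, never from a script. Its argument "rows" is one flat list of numbers, 7 for each row, row after row: the shift along the tool's x, y, z in mm, then the turn, a rotation vector about the tool's x, y, z in degrees, then the closure, from 0 (fully open) to 1 (shut). A call has 1 to 12 rows; each row is the pose to reach, as a shift and turn from the pose commanded when the call began, along the tool's axes at that moment; what a row does not reach only later rows make up. A row lasts 1/10 s, in which the tool goes at most 50 mm and 8.59 degrees, less where a joint would pass 70% of its speed; a pose out of reach is approached as far as the arm can. A call with a gripper value outside its range is refused whole. The fingers move at their own pace and stop on an object; "force" is the grip in N (left out, the last holds). Time passes only in rows, so rows that repeat a pose let the fingers close. It gives the time, the measured TCP pose, the force, the opening and the grip force at its end, in the units of the state.
- r.sense(): the state, without advancing time (a new reading comes with each control period).
- r.camera(name): name is "side" or "top" or "wrist"; returns a dict with "frame" (384x512x3 uint8, red, green, blue), "fx", "fy", "cx", "cy" (pixels), "rvec" (rotation vector, rad) and "tvec" (3), from world to camera coordinates, as OpenCV has them. Camera axes: x right, y down, z forward; pixel columns grow to the right and rows downward; lengths in m; the calibration is good to about 2 mm. A picture is of the moment at which its call begins. There is no depth.
- r.job_done(): hands the job in; it is judged then, once.
The state is a dict: "time": time; "joint_pos": joint angles; "joint_vel": joint speeds; "joint_efforts": joint torques, N m; "position": TCP position; "tcp_rot": TCP orientation; "contact_force": force on the tool from outside, world axes, zero at the start; "torque": the same for the moment, N m; "gripper_width": finger opening in m; "gripper_force": force on a finger pad.
Only numpy, scipy, OpenCV 4.12 (cv2) and the standard library are available. Lean on these libraries where they do the work, as an engineer would, in place of code of your own. Each camera call takes 0.05 s, during which the arm holds its last target. There are 200 camera calls.

## Working session

There is one attempt and no reset: what is moved stays moved. The work goes in short steps, Python scripts to look and compute and a tool call to move; the robot and the scene stay as the last step left them, time stands still between calls to the robot, and variables do not carry over. Pictures are saved under pics/ and viewed, at most 14 in all, crops included, and the job is handed in when it is done.

Besides the shell and the picture viewer there is one more tool, called after ">>>" by a JSON object that holds its "api" and its "payload", one argument or row to a line. drive_tool: Moves the arm, as the interface text tells. Its arguments: {"type":"object","properties":{"rows":{"type":"array","items":{"type":"number"}},"force":{"type":"number"}},"required":["rows"]}

```bash
mkdir -p pics; cat > h.py <<'E'
import numpy as np, cv2
from plant import r
def cam(n,save=None):
    c=r.camera(n); c['K']=np.array([[c['fx'],0,c['cx']],[0,c['fy'],c['cy']],[0,0,1]])
    if save: cv2.imwrite(f'pics/{save}.png',cv2.cvtColor(c['frame'],cv2.COLOR_RGB2BGR))
    c['R']=cv2.Rodrigues(np.array(c['rvec'],float))[0]; c['t']=np.array(c['tvec'],float).ravel()
    c['C']=-c['R'].T@c['t']; return c
def ray(c,u,v,z):
    d=c['R'].T@np.array([(u-c['cx'])/c['fx'],(v-c['cy'])/c['fy'],1]); return c['C']+d*(z-c['C'][2])/d[2]
E
python3 - <<'E'
from h import *
cs=[cam(n) for n in('side','top','wrist')]
for c,n in zip(cs,('side','top','wrist')): print(n,c['C'].round(3),c['fx'],c['R'].round(2).tolist())
im=cv2.cvtColor(np.hstack([cs[0]['frame'],cs[1]['frame']]),cv2.COLOR_RGB2BGR)
cv2.imwrite('pics/a_top.png',cv2.cvtColor(cs[1]['frame'],cv2.COLOR_RGB2BGR))
cv2.imwrite('pics/a_side.png',cv2.cvtColor(cs[0]['frame'],cv2.COLOR_RGB2BGR))
s=r.sense();print(s['position'],s['tcp_rot'],s['gripper_width'],s['time'])
E
```

```text
side [0.088 0.431 0.514] 361.7899843536632 [[-0.69, -0.72, 0.0], [-0.41, 0.39, -0.83], [0.6, -0.57, -0.56]]
top [ 0.381 -0.004  0.951] 352.93513582712114 [[-0.0, -1.0, 0.01], [-0.98, -0.0, -0.18], [0.18, -0.01, -0.98]]
wrist [0.056 0.577 0.385] 330.843345249261 [[0.23, 0.97, -0.0], [0.93, -0.22, 0.3], [0.29, -0.07, -0.96]]
[0.13134838 0.55942568 0.25703044] [[-9.73487996e-01  2.28737431e-01 -5.55584376e-04]
 [ 2.28737943e-01  9.73487331e-01 -1.17052552e-03]
 [ 2.73111350e-04 -1.26657577e-03 -9.99999161e-01]] 0.08796651895238286 0.15
```

View pics/a_top.png

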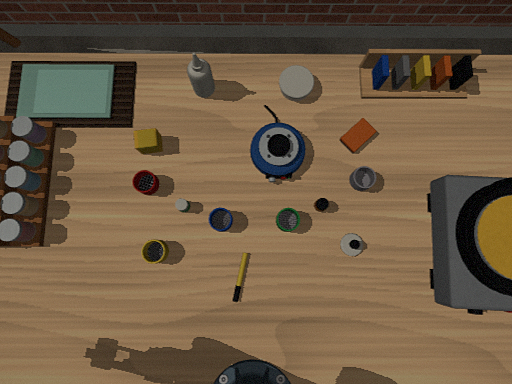

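View pics/a_side.png

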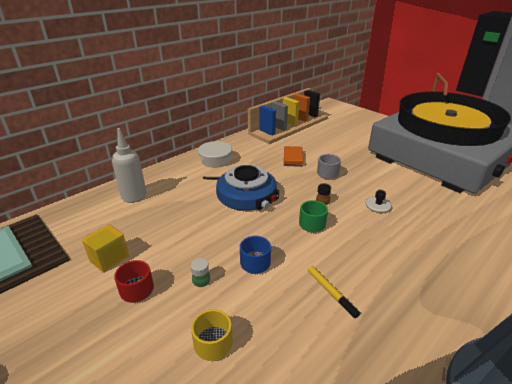

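The top view shows the seat at about (279,146), pan (363,178), blue (221,219), yellow (155,251), red (146,182), green (288,220), lid (352,244) and amber block (148,141). The side view matches this: blue (255,255), yellow (212,335), red (134,281), pan (329,166), lid (379,200), seat (246,178). Next I'll fit the rims in both views.

```bash
cat >> h.py <<'E'
from scipy.optimize import least_squares
RNG={'blue':[(105,90,30),(130,255,255)],'yellow':[(22,130,60),(34,255,255)],'green':[(50,90,30),(85,255,255)],
'pan':[(0,0,50),(179,70,255)],'lid':[(0,0,110),(179,60,255)],'seat':[(0,0,0),(179,255,38)]}
GEO={'blue':(.05,.03),'yellow':(.05,.03),'red':(.05,.03),'green':(.05,.03),'pan':(.05,.03),'lid':(.012,.03),'seat':(.07,.03)}
def mask(c,name):
    h=cv2.cvtColor(c['frame'],cv2.COLOR_RGB2HSV)
    if name=='red': return cv2.inRange(h,(0,150,40),(6,255,255))|cv2.inRange(h,(172,150,40),(179,255,255))
    return cv2.inRange(h,*RNG[name])
def rim(c,name,px,win=22,z=None,full=False):
    """px: rough pixel; fit known-radius circle to outward part of the blob outline cast on plane z"""
    z0,R=GEO[name]; z=z0 if z is None else z
    m=mask(c,name); w=np.zeros_like(m); u,v=map(int,px)
    w[max(0,v-win):v+win,max(0,u-win):u+win]=255; m&=w
    m=cv2.morphologyEx(m,cv2.MORPH_CLOSE,np.ones((3,3)))
    cn=max(cv2.findContours(m,cv2.RETR_EXTERNAL,cv2.CHAIN_APPROX_NONE)[0],key=cv2.contourArea)
    h=cn[:,0,:].astype(float)
    P=np.array([ray(c,a,b,z)[:2] for a,b in h]); q=P.mean(0)
    o=q-c['C'][:2]; o/=np.linalg.norm(o)
    for _ in range(3):
        d=P-q; s=(d@o)/np.linalg.norm(d,axis=1)>(-2 if full else 0.1)
        f=least_squares(lambda x:np.linalg.norm(P[s]-x,axis=1)-R,q,loss='soft_l1',f_scale=.001); q=f.x
    return q, np.sqrt(np.mean((np.linalg.norm(P[s]-q,axis=1)-R)**2)), int(s.sum())
def pix(c,p):
    x=c['R']@np.array(p)+c['t']; return c['cx']+c['fx']*x[0]/x[2], c['cy']+c['fy']*x[1]/x[2]
E
python3 - <<'E'
from h import *
T,S=cam('top'),cam('side')
pt=dict(seat=(279,146),pan=(363,178),blue=(221,219),yellow=(155,251),red=(146,182),green=(288,220),lid=(352,244))
ps=dict(seat=(246,176),pan=(329,166),blue=(255,255),yellow=(212,335),red=(134,281),green=(313,215),lid=(379,203))
for n in pt:
    for c,p,w in((T,pt,19),(S,ps,32 if n!='lid' else 18)):
        try:q,e,k=rim(c,n,p[n],w); print(n,(q*1000).round(1),'rms',round(e*1e3,1),k,end=' | ')
        except Exception as ex: print(n,ex,end=' | ')
    print()
E
```

```text
seat [649.6 -69.2] rms 2.3 34 | seat [642.7 -61.4] rms 1.4 25 | 
pan [ 569.2 -292.7] rms 0.9 30 | pan [ 565.  -289.4] rms 1.4 23 | 
blue [458.9  80. ] rms 1.1 31 | blue [455.2  85.6] rms 1.0 35 | 
yellow [379.7 247. ] rms 1.0 31 | yellow [374.8 250.7] rms 0.7 49 | 
red [558.3 279.5] rms 1.1 30 | red [553.2 284.3] rms 1.2 42 | 
green [458.7 -90.5] rms 1.1 32 | green [454.3 -87.7] rms 1.4 30 | 
lid [ 396.5 -250. ] rms 11.1 54 | lid [ 391.6 -248.7] rms 11.7 39 |
```

```bash
cat >> h.py <<'E'
def go(x,y,z,yaw=180):
    """tool-frame shift (mm) and turn (deg) from the measured pose to a downward pose at x,y,z (m)"""
    s=r.sense(); R0=np.array(s['tcp_rot']).reshape(3,3); p=np.array(s['position'])
    a=np.radians(yaw); R1=np.array([[np.cos(a),np.sin(a),0],[np.sin(a),-np.cos(a),0],[0,0,-1]])
    d=R0.T@(np.array([x,y,z])-p)*1000; w=np.degrees(cv2.Rodrigues(R0.T@R1)[0].ravel())
    print('shift',d.round(1),'turn',w.round(2),'t',round(s['time'],2),'F',np.round(s['contact_force'],1),'w',round(s['gripper_width']*1e3,1))
E
python3 -c "
from h import *
go(.567,-.291,.2)"
```

```text
shift [-618.6 -728.3   57.8] turn [-4.000e-02 -1.000e-02 -1.323e+01] t 0.25 F [-0.2 -0.1  0. ] w 88.1
```

>>> {"api": "drive_tool", "payload": {
  "rows": [-618, -728, 58, 0, 0, -13.2, 0, -618, -728, 58, 0, 0, -13.2, 0, -618, -728, 58, 0, 0, -13.2, 0, -618, -728, 58, 0, 0, -13.2, 0, -618, -728, 58, 0, 0, -13.2, 0, -618, -728, 58, 0, 0, -13.2, 0, -618, -728, 58, 0, 0, -13.2, 0, -618, -728, 58, 0, 0, -13.2, 0, -618, -728, 58, 0, 0, -13.2, 0, -618, -728, 58, 0, 0, -13.2, 0, -618, -728, 58, 0, 0, -13.2, 0, -618, -728, 58, 0, 0, -13.2, 0],
  "force": 20
}}

```text
time: 1.45
position: [0.4045, 0.0254, 0.2216]
tcp_rot: [[-1.0, 0.001, 0.001], [0.001, 1.0, -0.0], [-0.001, -0.0, -1.0]]
contact_force: [1.7, 0.3, 0.1]
gripper_width: 0.0884
gripper_force: 0.0
```

```bash
python3 -c "
from h import *
go(.567,-.291,.2)"
```

```text
shift [-162.8 -316.3   21.8] turn [-0.    0.07 -0.05] t 1.45 F [1.7 0.3 0.1] w 88.4
```

>>> {"api": "drive_tool", "payload": {
  "rows": [-163, -316, 22, 0, 0, 0, 0, -163, -316, 22, 0, 0, 0, 0, -163, -316, 22, 0, 0, 0, 0, -163, -316, 22, 0, 0, 0, 0, -163, -316, 22, 0, 0, 0, 0, -163, -316, 22, 0, 0, 0, 0, -163, -316, 22, 0, 0, 0, 0, -163, -316, 22, 0, 0, 0, 0, -163, -316, 22, 0, 0, 0, 0, -163, -316, 22, 0, 0, 0, 0]
}}

```text
time: 2.45
position: [0.5663, -0.2874, 0.199]
tcp_rot: [[-1.0, 0.0, -0.001], [0.0, 1.0, 0.001], [0.001, 0.001, -1.0]]
contact_force: [0.1, 0.1, 0.7]
gripper_width: 0.0881
gripper_force: 0.0
```

```bash
python3 -c "
from h import *
c=cam('wrist','w_pan'); print(c['C'])
print(pix(c,(.567,-.291,.05)),pix(c,(.646,-.065,.07)))
go(.567,-.291,.2)
T=cam('top','b_top')
c=T;print(pix(c,(.646,-.065,.07)))
"
```

```text
[ 0.4889774  -0.2875448   0.32701224]
(np.float64(246.59438377663932), np.float64(185.3954507117848)) (np.float64(502.6262351369272), np.float64(277.38349068846674))
shift [-0.6 -4.  -0.5] turn [ 0.04 -0.03  0.03] t 2.5 F [-0.8 -0.2 -1.2] w 88.5
(np.float64(277.01710742257876), np.float64(146.4543054572593))
```

View pics/w_pan.png

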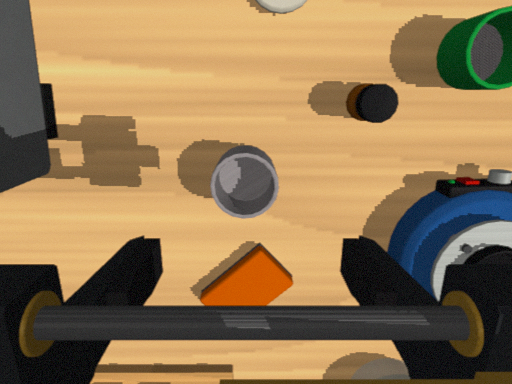

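The wrist view shows the pan rim centred at about (245,185), 1–2 px from the prediction, so the pan is at about (0.567, -0.292). I'll descend and grip.

>>> {"api": "drive_tool", "payload": {
  "rows": [-0.6, -5, 45, 0, 0, 0, 0, -0.6, -5, 90, 0, 0, 0, 0, -0.6, -5, 135, 0, 0, 0, 0, -0.6, -5, 169, 0, 0, 0, 0, -0.6, -5, 169, 0, 0, 0, 0, -0.6, -5, 169, 0, 0, 0, 0, -0.6, -5, 169, 0, 0, 0, 1, -0.6, -5, 169, 0, 0, 0, 1, -0.6, -5, 169, 0, 0, 0, 1, -0.6, -5, 169, 0, 0, 0, 1, -0.6, -5, 169, 0, 0, 0, 1],
  "force": 20
}}

```text
time: 3.65
position: [0.5682, -0.294, 0.032]
tcp_rot: [[-1.0, 0.0, 0.002], [0.0, 1.0, -0.001], [-0.002, -0.001, -1.0]]
contact_force: [-1.0, 1.7, 7.5]
gripper_width: 0.0604
gripper_force: 20.0
```

```bash
python3 -c "
from h import *
go(.567,-.292,.17)"
```

```text
shift [   0.9    1.9 -138. ] turn [-0.07  0.09 -0.02] t 3.65 F [-1.   1.7  7.5] w 60.4
```

>>> {"api": "drive_tool", "payload": {
  "rows": [0, 0, -50, 0, 0, 0, 1, 0, 0, -100, 0, 0, 0, 1, 0, 0, -140, 0, 0, 0, 1, -120, 226, -150, 0, 0, 0, 1, -120, 226, -150, 0, 0, 0, 1, -120, 226, -150, 0, 0, 0, 1, -120, 226, -150, 0, 0, 0, 1, -120, 226, -150, 0, 0, 0, 1, -120, 226, -150, 0, 0, 0, 1, -120, 226, -150, 0, 0, 0, 1, -120, 226, -150, 0, 0, 0, 1, -120, 226, -150, 0, 0, 0, 1]
}}

```text
time: 4.85
position: [0.6868, -0.0694, 0.1802]
tcp_rot: [[-1.0, 0.002, -0.001], [0.002, 1.0, -0.0], [0.001, -0.0, -1.0]]
contact_force: [-0.5, -0.2, -1.0]
gripper_width: 0.0604
gripper_force: 20.0
```

```bash
python3 -c "
from h import *
c=cam('wrist','w_seat')
go(.646,-.065,.17); c=cam('wrist'); print(pix(c,(.646,-.065,.07)))
s=r.sense();p=s['position'];print(p,pix(c,(p[0],p[1],p[2]+.02)))
"
```

```text
shift [40.9  4.3 10.3] turn [-0.01 -0.03 -0.15] t 4.9 F [-0.2  1.5 -0.9] w 60.4
(np.float64(256.9075412020701), np.float64(144.33565684932267))
[ 0.68698341 -0.06934511  0.18036452] (np.float64(251.22196527159954), np.float64(304.4275133092938))
```

View pics/w_seat.png

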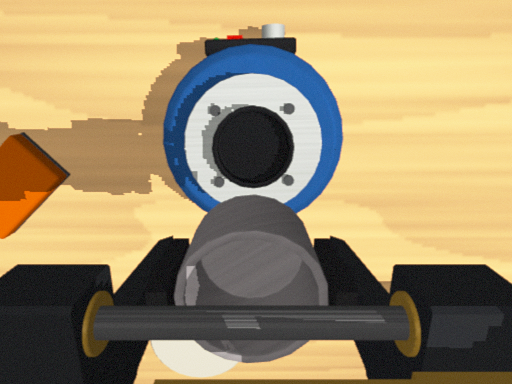

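The seat ring is centred at about (253,146). The held pan rim spans u 175–328, centred on the TCP. I'll fit both in world coordinates.

```bash
python3 -c "
from h import *
c=cam('wrist')
RNG['seat']=[(0,0,0),(179,255,60)]
print(rim(c,'seat',(253,146),50,full=True), rim(c,'seat',(253,146),50))
h=cv2.cvtColor(c['frame'],cv2.COLOR_RGB2HSV); 
m=cv2.inRange(h,(105,120,40),(125,255,255)); m[:, :150]=0; m[225:]=0
pts=cv2.findNonZero(m)[:,0]
print('blue base u range',pts[:,0].min(),pts[:,0].max(),'top',pts[:,1].min())
p=r.sense()['position']; z=p[2]+.02
for uv in((251.5,231),(251.5,362),(175,290),(328,290)): print(uv,((ray(c,*uv,z)-p)*1e3).round(1))
"
```

```text
(array([ 0.64859536, -0.06822702]), np.float64(0.0012022262873918226), 226) (array([ 0.64711882, -0.06821418]), np.float64(0.0005636009609171986), 107)
blue base u range 164 341 top 43
(251.5, 231) [-30.3   0.1  20. ]
(251.5, 362) [27.2 -0.1 20. ]
(175, 290) [ -6.4 -28.7  20. ]
(328, 290) [-6.2 28.7 20. ]
```

```bash
python3 -c "
from h import *
go(.648,-.0682,.120)"
```

```text
shift [39.1  0.8 60.4] turn [-0.   -0.01 -0.14] t 5.0 F [-0.2 -0.4 -1.1] w 60.4
```

>>> {"api": "drive_tool", "payload": {
  "rows": [39, 0.8, 20, 0, 0, -0.1, 1, 39, 0.8, 50, 0, 0, -0.1, 1, 39, 0.8, 60, 0, 0, -0.1, 1, 39, 0.8, 65, 0, 0, -0.1, 1, 39, 0.8, 70, 0, 0, -0.1, 1, 39, 0.8, 74, 0, 0, -0.1, 1, 39, 0.8, 78, 0, 0, -0.1, 1, 39, 0.8, 80, 0, 0, -0.1, 1, 39, 0.8, 82, 0, 0, -0.1, 1, 39, 0.8, 83, 0, 0, -0.1, 1, 39, 0.8, 83, 0, 0, -0.1, 1]
}}

```text
time: 6.1
position: [0.6485, -0.0667, 0.0974]
tcp_rot: [[-1.0, -0.001, -0.0], [-0.001, 1.0, -0.0], [0.0, -0.0, -1.0]]
contact_force: [0.4, -0.2, -0.3]
gripper_width: 0.0603
gripper_force: 20.0
```

```bash
python3 -c "
from h import *
go(.648,-.0682,.096)"
```

```text
shift [ 0.5 -1.5  1.4] turn [-0.   -0.    0.08] t 6.1 F [ 0.4 -0.2 -0.3] w 60.3
```

>>> {"api": "drive_tool", "payload": {
  "rows": [0, -1, 1, 0, 0, 0, 1, 0, -1, 2, 0, 0, 0, 1, 0, -1, 2.5, 0, 0, 0, 1, 0, -1, 2.5, 0, 0, 0, 1]
}}

```text
time: 6.5
position: [0.6487, -0.0679, 0.096]
tcp_rot: [[-1.0, -0.001, 0.0], [-0.001, 1.0, -0.0], [-0.0, -0.0, -1.0]]
contact_force: [-3.0, 0.8, 5.6]
gripper_width: 0.0606
gripper_force: 20.0
```

>>> {"api": "drive_tool", "payload": {
  "rows": [0, 0, 0, 0, 0, 0, 1]
}}

```text
time: 6.6
position: [0.6487, -0.0679, 0.096]
tcp_rot: [[-1.0, -0.002, 0.0], [-0.002, 1.0, -0.0], [-0.0, -0.0, -1.0]]
contact_force: [-3.0, 0.3, 5.5]
gripper_width: 0.0604
gripper_force: 20.0
```

>>> {"api": "drive_tool", "payload": {
  "rows": [0, 0, -0.5, 0, 0, 0, 0, 0, 0, -0.5, 0, 0, 0, 0, 0, 0, -0.5, 0, 0, 0, 0, 0, 0, -50, 0, 0, 0, 0, 0, 0, -90, 0, 0, 0, 0, 192, 151, -104, 0, 0, 0, 0, 192, 151, -104, 0, 0, 0, 0, 192, 151, -104, 0, 0, 0, 0, 192, 151, -104, 0, 0, 0, 0, 192, 151, -104, 0, 0, 0, 0, 192, 151, -104, 0, 0, 0, 0, 192, 151, -104, 0, 0, 0, 0]
}}

```text
time: 7.8
position: [0.4564, 0.0834, 0.1994]
tcp_rot: [[-1.0, -0.003, 0.002], [-0.003, 1.0, -0.0], [-0.002, -0.0, -1.0]]
contact_force: [-0.6, 0.0, 0.8]
gripper_width: 0.0881
gripper_force: 0.0
```

>>> {"api": "drive_tool", "payload": {
  "rows": [0, 0, 0, 0, 0, 0, 0, 0, 0, 0, 0, 0, 0, 0]
}}

```text
time: 8.0
position: [0.4574, 0.0821, 0.199]
tcp_rot: [[-1.0, -0.0, 0.0], [-0.0, 1.0, -0.0], [-0.0, -0.0, -1.0]]
contact_force: [-0.6, 0.3, -0.1]
gripper_width: 0.0882
gripper_force: 0.0
```

```bash
python3 -c "
from h import *
c=cam('wrist','w_blue'); u=pix(c,(.457,.083,.05)); print(u)
print(rim(c,'blue',u,50),rim(c,'blue',u,50,full=True)[:2])
T=cam('top','c_top')
S=cam('side','c_side')
im=np.vstack([S['frame'][100:250,130:380]]); cv2.imwrite('pics/c.png',cv2.cvtColor(np.hstack([cv2.resize(c['frame'],(400,300)),cv2.resize(im,(400,300))]),cv2.COLOR_RGB2BGR))
q=rim(c,'blue',u,50)[0]; go(*q,.031)
"
```

```text
(np.float64(251.92213480586298), np.float64(183.94509610149984))
(array([0.45602223, 0.08216652]), np.float64(0.0005516181006672531), 89) (array([0.45524001, 0.08221499]), np.float64(0.0013972557544674243))
shift [  0.8  -0.2 167.7] turn [-0.   -0.02  0.01] t 8.15 F [ 0.6  0.5 -0.3] w 88.0
```

View pics/c.png

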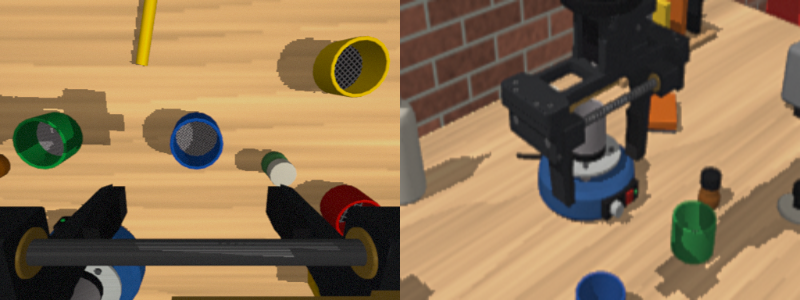

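The wrist fit puts blue at (0.4564, 0.0822). In the side crop the pan stands upright in the ring.

>>> {"api": "drive_tool", "payload": {
  "rows": [0.5, 0, 45, 0, 0, 0, 0, 0.5, 0, 90, 0, 0, 0, 0, 0.5, 0, 135, 0, 0, 0, 0, 0.5, 0, 167.5, 0, 0, 0, 0, 0.5, 0, 167.5, 0, 0, 0, 0, 0.5, 0, 167.5, 0, 0, 0, 0, 0.5, 0, 167.5, 0, 0, 0, 1, 0.5, 0, 167.5, 0, 0, 0, 1, 0.5, 0, 167.5, 0, 0, 0, 1, 0.5, 0, 167.5, 0, 0, 0, 1, 0.5, 0, 167.5, 0, 0, 0, 1],
  "force": 20
}}

```text
time: 9.25
position: [0.4568, 0.083, 0.0326]
tcp_rot: [[-1.0, -0.001, 0.002], [-0.001, 1.0, -0.0], [-0.002, -0.0, -1.0]]
contact_force: [-0.9, -0.1, 7.1]
gripper_width: 0.0604
gripper_force: 20.0
```

```bash
python3 -c "
from h import *
go(.688,-.068,.21)"
```

```text
shift [-231.4 -151.3 -176.8] turn [-0.01  0.13  0.08] t 9.25 F [-0.9 -0.1  7.1] w 60.4
```

>>> {"api": "drive_tool", "payload": {
  "rows": [0, 0, -50, 0, 0, 0, 1, 0, 0, -100, 0, 0, 0, 1, 0, 0, -150, 0, 0, 0, 1, -231, -151, -187, 0, 0, 0, 1, -231, -151, -187, 0, 0, 0, 1, -231, -151, -187, 0, 0, 0, 1, -231, -151, -187, 0, 0, 0, 1, -231, -151, -187, 0, 0, 0, 1, -231, -151, -187, 0, 0, 0, 1, -231, -151, -187, 0, 0, 0, 1, -231, -151, -187, 0, 0, 0, 1, -231, -151, -187, 0, 0, 0, 1]
}}

```text
time: 10.45
position: [0.6858, -0.0666, 0.2179]
tcp_rot: [[-1.0, -0.002, -0.002], [-0.002, 1.0, 0.001], [0.002, 0.001, -1.0]]
contact_force: [-0.3, 0.2, -0.5]
gripper_width: 0.0603
gripper_force: 20.0
```

>>> {"api": "drive_tool", "payload": {
  "rows": [0, 0, 0, 0, 0, 0, 1, 0, 0, 0, 0, 0, 0, 1]
}}

```text
time: 10.65
position: [0.6864, -0.0668, 0.2187]
tcp_rot: [[-1.0, -0.002, -0.0], [-0.002, 1.0, 0.0], [0.0, 0.0, -1.0]]
contact_force: [-0.3, 0.1, -0.1]
gripper_width: 0.0604
gripper_force: 20.0
```

```bash
python3 -c "
from h import *
c=cam('wrist','w_blue2'); p=r.sense()['position']; print(p,pix(c,(.648,-.068,.114)),pix(c,(p[0],p[1],p[2]+.018)))
go(.648,-.068,.165)
"
```

```text
[ 0.68658202 -0.06694979  0.21876158] (np.float64(249.31299581948272), np.float64(149.02299044191807)) (np.float64(250.62954209591012), np.float64(301.44477627509144))
shift [38.6 -1.  53.8] turn [0.   0.01 0.12] t 10.7 F [-0.2  0.3 -0.5] w 60.1
```

View pics/w_blue2.png

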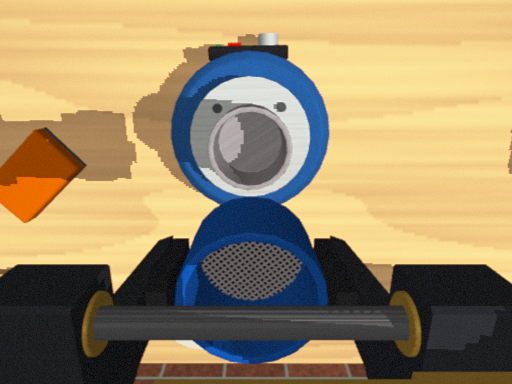

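The pan is seated: its rim spans u 208–292, centred at about (250,148), as predicted. I'll lower the blue sieve.

>>> {"api": "drive_tool", "payload": {
  "rows": [38.5, -0.6, 10, 0, 0, 0.1, 1, 38.5, -0.6, 40, 0, 0, 0.1, 1, 38.5, -0.6, 60, 0, 0, 0.1, 1, 38.5, -0.6, 66, 0, 0, 0.1, 1, 38.5, -0.6, 68, 0, 0, 0.1, 1, 38.5, -0.6, 70, 0, 0, 0.1, 1, 38.5, -0.6, 72, 0, 0, 0.1, 1, 38.5, -0.6, 74, 0, 0, 0.1, 1, 38.5, -0.6, 76, 0, 0, 0.1, 1, 38.5, -0.6, 77, 0, 0, 0.1, 1, 38.5, -0.6, 78, 0, 0, 0.1, 1, 38.5, -0.6, 78, 0, 0, 0.1, 1]
}}

```text
time: 11.9
position: [0.6487, -0.0684, 0.1408]
tcp_rot: [[-1.0, 0.0, 0.0], [0.0, 1.0, -0.0], [-0.0, -0.0, -1.0]]
contact_force: [-0.2, 0.6, 1.8]
gripper_width: 0.0606
gripper_force: 20.0
```

>>> {"api": "drive_tool", "payload": {
  "rows": [0, 0, 0, 0, 0, 0, 1]
}}

```text
time: 12.0
position: [0.6487, -0.0684, 0.1407]
tcp_rot: [[-1.0, 0.0, 0.0], [0.0, 1.0, -0.0], [-0.0, -0.0, -1.0]]
contact_force: [-1.4, -0.3, 1.9]
gripper_width: 0.0603
gripper_force: 20.0
```

>>> {"api": "drive_tool", "payload": {
  "rows": [0, 0, 1, 0, 0, 0, 1, 0, 0, 1.5, 0, 0, 0, 1, 0, 0, 1.5, 0, 0, 0, 1]
}}

```text
time: 12.3
position: [0.6489, -0.0684, 0.1407]
tcp_rot: [[-1.0, 0.0, 0.001], [0.0, 1.0, -0.0], [-0.001, -0.0, -1.0]]
contact_force: [-4.4, 1.0, 10.2]
gripper_width: 0.0602
gripper_force: 20.0
```

>>> {"api": "drive_tool", "payload": {
  "rows": [0, 0, -0.5, 0, 0, 0, 0, 0, 0, -0.5, 0, 0, 0, 0, 0, 0, -0.5, 0, 0, 0, 0, 0, 0, -50, 0, 0, 0, 0, 0, 0, -90, 0, 0, 0, 0, 272, 317, -61, 0, 0, 0, 0, 272, 317, -61, 0, 0, 0, 0, 272, 317, -61, 0, 0, 0, 0, 272, 317, -61, 0, 0, 0, 0, 272, 317, -61, 0, 0, 0, 0, 272, 317, -61, 0, 0, 0, 0, 272, 317, -61, 0, 0, 0, 0]
}}

```text
time: 13.5
position: [0.4197, 0.1979, 0.2044]
tcp_rot: [[-1.0, 0.001, 0.0], [0.001, 1.0, 0.0], [-0.0, 0.0, -1.0]]
contact_force: [1.1, 0.3, 0.0]
gripper_width: 0.0883
gripper_force: 0.0
```

```bash
python3 -c "
from h import *
go(.377,.249,.2)"
```

```text
shift [42.8 51.1  4.4] turn [ 0.01  0.01 -0.05] t 13.5 F [1.1 0.3 0. ] w 88.3
```

>>> {"api": "drive_tool", "payload": {
  "rows": [43, 51, 4, 0, 0, 0, 0, 43, 51, 4, 0, 0, 0, 0, 43, 51, 4, 0, 0, 0, 0, 43, 51, 4, 0, 0, 0, 0]
}}

```text
time: 13.9
position: [0.3786, 0.2477, 0.2007]
tcp_rot: [[-1.0, -0.001, 0.001], [-0.001, 1.0, -0.0], [-0.001, -0.0, -1.0]]
contact_force: [0.3, 0.3, -0.1]
gripper_width: 0.088
gripper_force: 0.0
```

```bash
python3 -c "
from h import *
c=cam('wrist','w_yel'); u=pix(c,(.377,.249,.05)); print(u)
print(rim(c,'yellow',u,50),rim(c,'yellow',u,50,full=True)[:2])
q=rim(c,'yellow',u,50)[0]; go(*q,.031)
"
```

```text
(np.float64(252.45293444497182), np.float64(182.1260637143738))
(array([0.37522457, 0.24868521]), np.float64(0.00036375249841610083), 88) (array([0.37433094, 0.24862029]), np.float64(0.001462101173697814))
shift [  3.9   1.4 169.8] turn [-0.01  0.03 -0.03] t 13.95 F [ 0.3  0.6 -0.8] w 88.1
```

>>> {"api": "drive_tool", "payload": {
  "rows": [3.4, 1.4, 45, 0, 0, 0, 0, 3.4, 1.4, 90, 0, 0, 0, 0, 3.4, 1.4, 135, 0, 0, 0, 0, 3.4, 1.4, 169, 0, 0, 0, 0, 3.4, 1.4, 169, 0, 0, 0, 0, 3.4, 1.4, 169, 0, 0, 0, 0, 3.4, 1.4, 169, 0, 0, 0, 1, 3.4, 1.4, 169, 0, 0, 0, 1, 3.4, 1.4, 169, 0, 0, 0, 1, 3.4, 1.4, 169, 0, 0, 0, 1, 3.4, 1.4, 169, 0, 0, 0, 1],
  "force": 20
}}

```text
time: 15.05
position: [0.3757, 0.2495, 0.0328]
tcp_rot: [[-1.0, 0.0, 0.002], [0.0, 1.0, 0.001], [-0.002, 0.001, -1.0]]
contact_force: [-1.2, -1.3, 7.8]
gripper_width: 0.059
gripper_force: 20.0
```

```bash
python3 -c "
from h import *
go(.688,-.068,.265)"
```

```text
shift [-312.8 -317.3 -231.7] turn [ 0.03  0.11 -0.01] t 15.05 F [-1.2 -1.3  7.8] w 59.0
```

>>> {"api": "drive_tool", "payload": {
  "rows": [0, 0, -50, 0, 0, 0, 1, 0, 0, -100, 0, 0, 0, 1, 0, 0, -150, 0, 0, 0, 1, 0, 0, -200, 0, 0, 0, 1, -312, -317, -231, 0, 0, 0, 1, -312, -317, -231, 0, 0, 0, 1, -312, -317, -231, 0, 0, 0, 1, -312, -317, -231, 0, 0, 0, 1, -312, -317, -231, 0, 0, 0, 1, -312, -317, -231, 0, 0, 0, 1, -312, -317, -231, 0, 0, 0, 1, -312, -317, -231, 0, 0, 0, 1]
}}

```text
time: 16.25
position: [0.6556, -0.0368, 0.2594]
tcp_rot: [[-1.0, 0.0, -0.0], [0.0, 1.0, 0.0], [0.0, 0.0, -1.0]]
contact_force: [0.2, 0.4, -1.3]
gripper_width: 0.059
gripper_force: 20.0
```

```bash
python3 -c "
from h import *
go(.688,-.068,.265)"
```

```text
shift [-32.5 -31.2  -5.6] turn [ 0.02 -0.02 -0.02] t 16.25 F [ 0.2  0.4 -1.3] w 59.0
```

>>> {"api": "drive_tool", "payload": {
  "rows": [-32, -31, -6, 0, 0, 0, 1, -32, -31, -6, 0, 0, 0, 1, -32, -31, -6, 0, 0, 0, 1, -32, -31, -6, 0, 0, 0, 1]
}}

```text
time: 16.65
position: [0.6857, -0.0653, 0.265]
tcp_rot: [[-1.0, -0.0, -0.001], [-0.0, 1.0, 0.001], [0.001, 0.001, -1.0]]
contact_force: [-0.6, 0.9, -0.8]
gripper_width: 0.0588
gripper_force: 20.0
```

```bash
python3 -c "
from h import *
c=cam('wrist','w_yel2'); p=r.sense()['position']; u=pix(c,(.648,-.068,.158));print(p,u,pix(c,(p[0],p[1],p[2]+.018)))
print(rim(c,'blue',u,47,z=.158))
go(.648,-.068,.20)
"
```

```text
[ 0.68575919 -0.06495003  0.26538954] (np.float64(246.96846364821556), np.float64(149.56832242265276)) (np.float64(251.84514663681162), np.float64(301.4646996954233))
(array([ 0.65428711, -0.06885071]), np.float64(0.0034961800283063865), 121)
shift [37.7 -3.  65.4] turn [ 0.03 -0.05  0.05] t 16.7 F [ 0.3  0.2 -0.4] w 58.8
```

View pics/w_yel2.png

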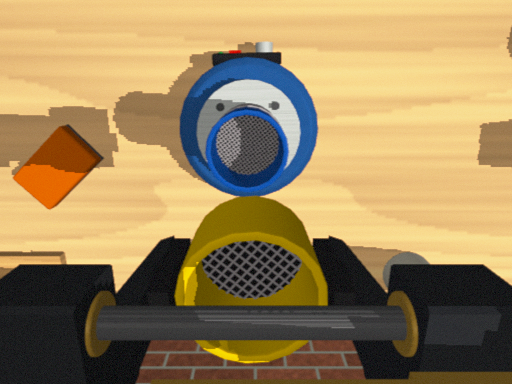

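Blue is nested and level: its rim spans u 206–289, and its centre matches the prediction. Yellow is held centred, so I'll lower it.

>>> {"api": "drive_tool", "payload": {
  "rows": [38, -3, 10, 0, 0, 0, 1, 38, -3, 40, 0, 0, 0, 1, 38, -3, 62, 0, 0, 0, 1, 38, -3, 68, 0, 0, 0, 1, 38, -3, 70, 0, 0, 0, 1, 38, -3, 72, 0, 0, 0, 1, 38, -3, 74, 0, 0, 0, 1, 38, -3, 76, 0, 0, 0, 1, 38, -3, 78, 0, 0, 0, 1, 38, -3, 79, 0, 0, 0, 1, 38, -3, 80, 0, 0, 0, 1, 38, -3, 80, 0, 0, 0, 1]
}}

```text
time: 17.9
position: [0.6486, -0.0694, 0.1853]
tcp_rot: [[-1.0, 0.0, -0.0], [0.0, 1.0, 0.0], [0.0, 0.0, -1.0]]
contact_force: [-0.9, 0.9, -1.6]
gripper_width: 0.0588
gripper_force: 20.0
```

>>> {"api": "drive_tool", "payload": {
  "rows": [0, 0, 0.5, 0, 0, 0, 1, 0, 0, 1, 0, 0, 0, 1, 0, 0, 1, 0, 0, 0, 1]
}}

```text
time: 18.2
position: [0.6488, -0.0694, 0.1849]
tcp_rot: [[-1.0, 0.0, 0.001], [0.0, 1.0, -0.0], [-0.001, -0.0, -1.0]]
contact_force: [0.2, -0.3, 0.7]
gripper_width: 0.0589
gripper_force: 20.0
```

>>> {"api": "drive_tool", "payload": {
  "rows": [0, 0, 1, 0, 0, 0, 1, 0, 0, 1.5, 0, 0, 0, 1, 0, 0, 1.5, 0, 0, 0, 1]
}}

```text
time: 18.5
position: [0.6493, -0.0694, 0.1849]
tcp_rot: [[-1.0, 0.0, 0.002], [0.0, 1.0, -0.0], [-0.002, -0.0, -1.0]]
contact_force: [-2.7, 1.4, 8.3]
gripper_width: 0.0588
gripper_force: 20.0
```

>>> {"api": "drive_tool", "payload": {
  "rows": [0, 0, -1, 0, 0, 0, 0, 0, 0, -1, 0, 0, 0, 0, 0, 0, -1, 0, 0, 0, 0, 0, 0, -50, 0, 0, 0, 0, 0, 0, -80, 0, 0, 0, 0, 93, 351, -60, 0, 0, 0, 0, 93, 351, -60, 0, 0, 0, 0, 93, 351, -60, 0, 0, 0, 0, 93, 351, -20, 0, 0, 0, 0, 93, 351, -20, 0, 0, 0, 0, 93, 351, -20, 0, 0, 0, 0, 93, 351, -20, 0, 0, 0, 0]
}}

```text
time: 19.7
position: [0.5598, 0.2651, 0.207]
tcp_rot: [[-1.0, 0.001, 0.0], [0.001, 1.0, -0.0], [-0.0, -0.0, -1.0]]
contact_force: [1.2, -0.3, 0.7]
gripper_width: 0.0882
gripper_force: 0.0
```

>>> {"api": "drive_tool", "payload": {
  "rows": [0, 0, 0, 0, 0, 0, 0, 0, 0, 0, 0, 0, 0, 0]
}}

```text
time: 19.9
position: [0.5599, 0.2642, 0.2069]
tcp_rot: [[-1.0, -0.002, -0.001], [-0.002, 1.0, -0.001], [0.001, -0.001, -1.0]]
contact_force: [-0.7, -1.4, -0.2]
gripper_width: 0.0882
gripper_force: 0.0
```

```bash
python3 -c "
from h import *
c=cam('wrist','w_red'); u=pix(c,(.556,.282,.05)); print(u)
print(rim(c,'red',u,50),rim(c,'red',u,50,full=True)[:2])
q=rim(c,'red',u,50)[0]; go(*q,.031)
"
```

```text
(np.float64(271.0293251529418), np.float64(178.10470866718464))
(array([0.55375918, 0.28194354]), np.float64(0.0005370977177883942), 87) (array([0.55308081, 0.28185525]), np.float64(0.001238816742723799))
shift [  6.9  18.9 176.4] turn [-0.04 -0.01  0.03] t 19.95 F [-0.9 -0.2  0.5] w 88.2
```

View pics/w_red.png

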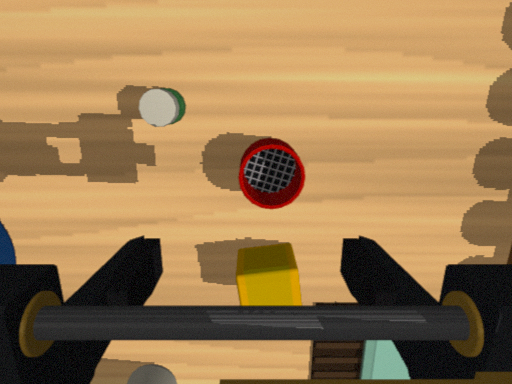

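Red is at about (272,173). The amber block at (268,275) is well clear in x.

>>> {"api": "drive_tool", "payload": {
  "rows": [6.4, 18.5, 35, 0, 0, 0, 0, 6.4, 18.5, 80, 0, 0, 0, 0, 6.4, 18.5, 125, 0, 0, 0, 0, 6.4, 18.5, 165, 0, 0, 0, 0, 6.4, 18.5, 175.5, 0, 0, 0, 0, 6.4, 18.5, 175.5, 0, 0, 0, 0, 6.4, 18.5, 175.5, 0, 0, 0, 1, 6.4, 18.5, 175.5, 0, 0, 0, 1, 6.4, 18.5, 175.5, 0, 0, 0, 1, 6.4, 18.5, 175.5, 0, 0, 0, 1, 6.4, 18.5, 175.5, 0, 0, 0, 1],
  "force": 20
}}

```text
time: 21.05
position: [0.5554, 0.2822, 0.0339]
tcp_rot: [[-1.0, 0.0, 0.003], [0.0, 1.0, 0.001], [-0.003, 0.001, -1.0]]
contact_force: [-0.5, -0.1, 7.5]
gripper_width: 0.0609
gripper_force: 20.0
```

```bash
python3 -c "
from h import *
go(.688,-.068,.31)"
```

```text
shift [-133.4 -350.  -275.9] turn [ 0.04  0.16 -0.01] t 21.05 F [-0.5 -0.1  7.5] w 60.9
```

>>> {"api": "drive_tool", "payload": {
  "rows": [0, 0, -50, 0, 0, 0, 1, 0, 0, -100, 0, 0, 0, 1, 0, 0, -150, 0, 0, 0, 1, 0, 0, -200, 0, 0, 0, 1, 0, 0, -250, 0, 0, 0, 1, -133, -350, -276, 0, 0, 0, 1, -133, -350, -276, 0, 0, 0, 1, -133, -350, -276, 0, 0, 0, 1, -133, -350, -276, 0, 0, 0, 1, -133, -350, -276, 0, 0, 0, 1, -133, -350, -276, 0, 0, 0, 1, -133, -350, -276, 0, 0, 0, 1]
}}

```text
time: 22.25
position: [0.6784, -0.0464, 0.3067]
tcp_rot: [[-1.0, 0.0, 0.0], [0.0, 1.0, 0.0], [-0.0, 0.0, -1.0]]
contact_force: [0.4, 0.3, -0.5]
gripper_width: 0.06
gripper_force: 20.0
```

```bash
python3 -c "
from h import *
go(.688,-.068,.31)"
```

```text
shift [ -9.6 -21.6  -3.3] turn [ 0.    0.01 -0.01] t 22.25 F [ 0.4  0.3 -0.5] w 60.0
```

>>> {"api": "drive_tool", "payload": {
  "rows": [-9.6, -20, -3, 0, 0, 0, 1, -9.6, -20, -3, 0, 0, 0, 1, -9.6, -20, -3, 0, 0, 0, 1, -9.6, -20, -3, 0, 0, 0, 1]
}}

```text
time: 22.65
position: [0.6872, -0.063, 0.3092]
tcp_rot: [[-1.0, -0.001, -0.001], [-0.001, 1.0, 0.001], [0.001, 0.001, -1.0]]
contact_force: [0.3, -0.2, -1.5]
gripper_width: 0.0605
gripper_force: 20.0
```

```bash
python3 -c "
from h import *
c=cam('wrist','w_red2'); p=r.sense()['position']; u=pix(c,(.648,-.069,.202));print(p,u,pix(c,(p[0],p[1],p[2]+.016)))
print(rim(c,'yellow',u,48,z=.202),rim(c,'yellow',u,48,z=.202,full=True))
go(.6485,-.069,.231)
"
```

```text
[ 0.68728234 -0.06283373  0.30929283] (np.float64(242.4937626461891), np.float64(147.32120815155724)) (np.float64(251.54694724901654), np.float64(298.03878929007374))
(array([ 0.64850344, -0.06918006]), np.float64(0.0004476814887947701), 108) (array([ 0.64879128, -0.06926066]), np.float64(0.0006011914786178627), 235)
shift [38.8 -6.1 78.3] turn [ 0.02 -0.03  0.09] t 22.7 F [-0.5 -0.  -0.6] w 60.6
```

View pics/w_red2.png

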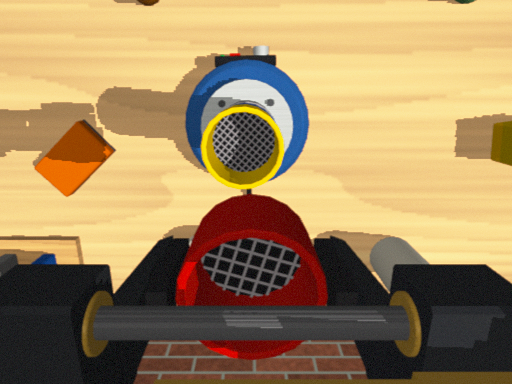

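Yellow is nested at (.6485, -.0692), as predicted. I'll lower red.

>>> {"api": "drive_tool", "payload": {
  "rows": [38.8, -6.2, 10, 0, 0, 0, 1, 38.8, -6.2, 40, 0, 0, 0, 1, 38.8, -6.2, 60, 0, 0, 0, 1, 38.8, -6.2, 67, 0, 0, 0, 1, 38.8, -6.2, 69, 0, 0, 0, 1, 38.8, -6.2, 71, 0, 0, 0, 1, 38.8, -6.2, 73, 0, 0, 0, 1, 38.8, -6.2, 75, 0, 0, 0, 1, 38.8, -6.2, 77, 0, 0, 0, 1, 38.8, -6.2, 78, 0, 0, 0, 1, 38.8, -6.2, 79, 0, 0, 0, 1, 38.8, -6.2, 79, 0, 0, 0, 1]
}}

```text
time: 23.9
position: [0.6489, -0.0708, 0.2302]
tcp_rot: [[-1.0, 0.0, -0.0], [0.0, 1.0, 0.0], [0.0, 0.0, -1.0]]
contact_force: [-0.5, 0.0, -1.4]
gripper_width: 0.0602
gripper_force: 20.0
```

>>> {"api": "drive_tool", "payload": {
  "rows": [0, 0, 0.5, 0, 0, 0, 1, 0, 0, 1, 0, 0, 0, 1, 0, 0, 1, 0, 0, 0, 1]
}}

```text
time: 24.2
position: [0.6492, -0.0708, 0.23]
tcp_rot: [[-1.0, 0.0, 0.001], [0.0, 1.0, -0.0], [-0.001, -0.0, -1.0]]
contact_force: [-0.6, -1.0, 4.0]
gripper_width: 0.0605
gripper_force: 20.0
```

>>> {"api": "drive_tool", "payload": {
  "rows": [0, 0, 0.5, 0, 0, 0, 1, 0, 0, 1, 0, 0, 0, 1, 0, 0, 1, 0, 0, 0, 1]
}}

```text
time: 24.5
position: [0.6496, -0.0709, 0.2299]
tcp_rot: [[-1.0, 0.0, 0.002], [0.0, 1.0, -0.0], [-0.002, -0.0, -1.0]]
contact_force: [-1.9, -0.1, 7.0]
gripper_width: 0.0602
gripper_force: 20.0
```

>>> {"api": "drive_tool", "payload": {
  "rows": [0, 0, -1.5, 0, 0, 0, 0, 0, 0, -1.5, 0, 0, 0, 0, 0, 0, -1.5, 0, 0, 0, 0, 0, 0, -50, 0, 0, 0, 0, 0, 0, -80, 0, 0, 0, 0, 100, -70, -75, 0, 0, 0, 0, 256, -178, 0, 0, 0, 0, 0, 256, -178, 28, 0, 0, 0, 0, 256, -178, 28, 0, 0, 0, 0, 256, -178, 28, 0, 0, 0, 0, 256, -178, 28, 0, 0, 0, 0, 256, -178, 28, 0, 0, 0, 0]
}}

```text
time: 25.7
position: [0.3902, -0.2492, 0.1987]
tcp_rot: [[-1.0, 0.002, -0.002], [0.002, 1.0, 0.001], [0.002, 0.001, -1.0]]
contact_force: [-0.1, -1.0, -0.4]
gripper_width: 0.0881
gripper_force: 0.0
```

>>> {"api": "drive_tool", "payload": {
  "rows": [0, 0, 0, 0, 0, 0, 0, 0, 0, 0, 0, 0, 0, 0]
}}

```text
time: 25.9
position: [0.3927, -0.2489, 0.2004]
tcp_rot: [[-1.0, 0.002, 0.0], [0.002, 1.0, 0.0], [-0.0, 0.0, -1.0]]
contact_force: [0.6, -0.1, 0.2]
gripper_width: 0.0881
gripper_force: 0.0
```

```bash
python3 -c "
from h import *
c=cam('wrist','w_lid'); u=pix(c,(.394,-.249,.012)); print(u, r.sense()['position'])
h=cv2.cvtColor(c['frame'],cv2.COLOR_RGB2HSV); print(h[int(u[1])-40:int(u[1])+40:8,int(u[0])].tolist())
"
```

```text
(np.float64(250.76765006620505), np.float64(174.9027305803855)) [ 0.39350495 -0.24879278  0.20082994]
[[17, 129, 200], [17, 126, 211], [23, 33, 185], [20, 38, 188], [22, 37, 188], [21, 35, 192], [18, 36, 142], [23, 33, 188], [22, 37, 187], [16, 122, 219]]
```

View pics/w_lid.png

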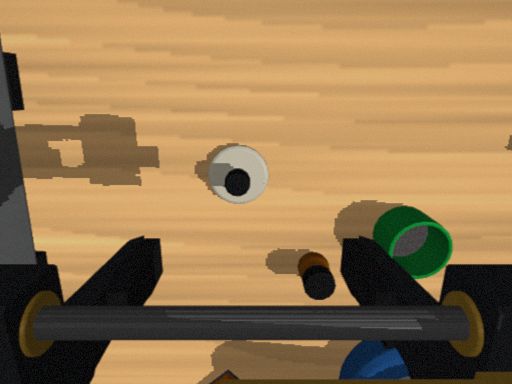

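The lid disc is at about (239,174), with the knob top at (237,182).

```bash
python3 -c "
from h import *
c=cam('wrist'); RNG['lid']=[(0,0,90),(179,75,255)]
print(rim(c,'lid',(239,174),38),rim(c,'lid',(239,174),38,full=True))
h=cv2.cvtColor(c['frame'],cv2.COLOR_RGB2HSV); m=cv2.inRange(h,(0,0,0),(179,255,45)); w=m*0; w[160:204,215:262]=255
cn=max(cv2.findContours(m&w,cv2.RETR_EXTERNAL,cv2.CHAIN_APPROX_NONE)[0],key=cv2.contourArea)[:,0]
print(cn.min(0),cn.max(0))
v=cn[:,1].max(); u=(cn[:,0].min()+cn[:,0].max())/2
print('knob',ray(c,u,v+.5,.044)-[.012,0,0])
q=rim(c,'lid',(239,174),38)[0]; go(*q,.037)
"
```

```text
(array([ 0.39269696, -0.26125231]), np.float64(0.0005121033861673454), 78) (array([ 0.39390532, -0.26143211]), np.float64(0.000980314105840261), 167)
[225 168] [248 194]
knob [ 0.39319568 -0.26185653  0.044     ]
shift [  1.4 -12.5 164. ] turn [-0.04  0.07  0.01] t 26.0 F [0.4 0.7 0.5] w 87.9
```

>>> {"api": "drive_tool", "payload": {
  "rows": [0.8, -12.8, 40, 0, 0, 0, 0, 0.8, -12.8, 85, 0, 0, 0, 0, 0.8, -12.8, 130, 0, 0, 0, 0, 0.8, -12.8, 155, 0, 0, 0, 0, 0.8, -12.8, 163, 0, 0, 0, 0, 0.8, -12.8, 163, 0, 0, 0, 0, 0.8, -12.8, 163, 0, 0, 0, 1, 0.8, -12.8, 163, 0, 0, 0, 1, 0.8, -12.8, 163, 0, 0, 0, 1, 0.8, -12.8, 163, 0, 0, 0, 1, 0.8, -12.8, 163, 0, 0, 0, 1, 0.8, -12.8, 163, 0, 0, 0, 1],
  "force": 20
}}

```text
time: 27.2
position: [0.3921, -0.2616, 0.0376]
tcp_rot: [[-1.0, 0.001, 0.0], [0.001, 1.0, -0.0], [-0.0, -0.0, -1.0]]
contact_force: [0.1, 0.1, -1.0]
gripper_width: 0.0418
gripper_force: 0.0
```

>>> {"api": "drive_tool", "payload": {
  "rows": [0, 0, 0, 0, 0, 0, 1, 0, 0, 0, 0, 0, 0, 1, 0, 0, 0, 0, 0, 0, 1]
}}

```text
time: 27.5
position: [0.392, -0.2615, 0.0373]
tcp_rot: [[-1.0, 0.0, -0.0], [0.0, 1.0, 0.0], [0.0, 0.0, -1.0]]
contact_force: [-0.4, -0.2, 0.0]
gripper_width: 0.0225
gripper_force: 20.0
```

```bash
python3 -c "
from h import *
go(.693,-.070,.355)"
```

```text
shift [-300.9  191.6 -317.7] turn [ 0.01 -0.01 -0.03] t 27.5 F [-0.4 -0.2  0. ] w 22.5
```

>>> {"api": "drive_tool", "payload": {
  "rows": [0, 0, -50, 0, 0, 0, 1, 0, 0, -100, 0, 0, 0, 1, 0, 0, -150, 0, 0, 0, 1, 0, 0, -200, 0, 0, 0, 1, 0, 0, -250, 0, 0, 0, 1, 0, 0, -300, 0, 0, 0, 1, -301, 192, -318, 0, 0, 0, 1, -301, 192, -318, 0, 0, 0, 1, -301, 192, -318, 0, 0, 0, 1, -301, 192, -318, 0, 0, 0, 1, -301, 192, -318, 0, 0, 0, 1, -301, 192, -318, 0, 0, 0, 1]
}}

```text
time: 28.7
position: [0.6461, -0.099, 0.352]
tcp_rot: [[-1.0, 0.0, -0.001], [0.0, 1.0, 0.0], [0.001, 0.0, -1.0]]
contact_force: [0.2, -0.5, -0.5]
gripper_width: 0.0229
gripper_force: 20.0
```

```bash
python3 -c "
from h import *
go(.693,-.070,.355)"
```

```text
shift [-46.9  29.   -3. ] turn [ 0.   -0.04 -0.02] t 28.7 F [ 0.2 -0.5 -0.5] w 22.9
```

>>> {"api": "drive_tool", "payload": {
  "rows": [-47, 29, -3, 0, 0, 0, 1, -47, 29, -3, 0, 0, 0, 1, -47, 29, -3, 0, 0, 0, 1, -47, 29, -3, 0, 0, 0, 1]
}}

```text
time: 29.1
position: [0.6911, -0.0719, 0.355]
tcp_rot: [[-1.0, 0.001, -0.001], [0.001, 1.0, -0.0], [0.001, -0.0, -1.0]]
contact_force: [-0.1, 0.3, -0.4]
gripper_width: 0.0226
gripper_force: 20.0
```

```bash
python3 -c "
from h import *
c=cam('wrist','w_lid2'); p=r.sense()['position']; u=pix(c,(.649,-.070,.246));print(p,u,pix(c,(p[0],p[1],p[2]-.025)))
print(rim(c,'red',u,50,z=.246),rim(c,'red',u,50,z=.246,full=True))
go(.649,-.070,.285)
"
```

```text
[ 0.6908549  -0.07235008  0.3555186 ] (np.float64(253.6051708340209), np.float64(143.13490708577405)) (np.float64(250.20452378612924), np.float64(250.1544376068201))
(array([ 0.64768246, -0.07081951]), np.float64(0.0004519893735228205), 106) (array([ 0.64872092, -0.07082401]), np.float64(0.0008781848640162464), 230)
shift [41.8  2.3 70.5] turn [-0.02 -0.03 -0.08] t 29.15 F [ 0.5 -0.  -1.1] w 22.5
```

View pics/w_lid2.png

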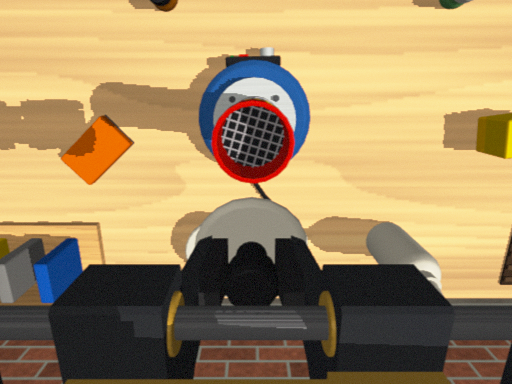

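Red is nested at (.6485, -.0708), and the lid is held level. I'll lower it.

>>> {"api": "drive_tool", "payload": {
  "rows": [43, 1.5, 10, 0, 0, 0, 1, 43, 1.5, 40, 0, 0, 0, 1, 43, 1.5, 58, 0, 0, 0, 1, 43, 1.5, 64, 0, 0, 0, 1, 43, 1.5, 67, 0, 0, 0, 1, 43, 1.5, 69, 0, 0, 0, 1, 43, 1.5, 71, 0, 0, 0, 1, 43, 1.5, 73, 0, 0, 0, 1, 43, 1.5, 75, 0, 0, 0, 1, 43, 1.5, 76, 0, 0, 0, 1, 43, 1.5, 76, 0, 0, 0, 1]
}}

```text
time: 30.25
position: [0.6487, -0.0699, 0.2792]
tcp_rot: [[-1.0, 0.0, -0.0], [0.0, 1.0, 0.0], [0.0, 0.0, -1.0]]
contact_force: [0.4, -0.3, -1.4]
gripper_width: 0.0227
gripper_force: 20.0
```

>>> {"api": "drive_tool", "payload": {
  "rows": [0, 0, 1, 0, 0, 0, 1, 0, 0, 1.5, 0, 0, 0, 1, 0, 0, 1.5, 0, 0, 0, 1]
}}

```text
time: 30.55
position: [0.6487, -0.07, 0.2779]
tcp_rot: [[-1.0, 0.0, -0.0], [0.0, 1.0, -0.0], [0.0, -0.0, -1.0]]
contact_force: [-0.1, -0.3, 0.2]
gripper_width: 0.0226
gripper_force: 20.0
```

>>> {"api": "drive_tool", "payload": {
  "rows": [0, 0, 0.5, 0, 0, 0, 1, 0, 0, 1, 0, 0, 0, 1, 0, 0, 1, 0, 0, 0, 1]
}}

```text
time: 30.85
position: [0.6489, -0.07, 0.2773]
tcp_rot: [[-1.0, 0.0, 0.001], [0.0, 1.0, -0.0], [-0.001, -0.0, -1.0]]
contact_force: [-0.4, 0.9, 1.6]
gripper_width: 0.0226
gripper_force: 20.0
```

>>> {"api": "drive_tool", "payload": {
  "rows": [0, 0, 0.5, 0, 0, 0, 1, 0, 0, 1, 0, 0, 0, 1, 0, 0, 1, 0, 0, 0, 1]
}}

```text
time: 31.15
position: [0.6493, -0.0701, 0.2773]
tcp_rot: [[-1.0, 0.0, 0.002], [0.0, 1.0, -0.001], [-0.002, -0.001, -1.0]]
contact_force: [-1.1, -0.2, 5.9]
gripper_width: 0.0228
gripper_force: 20.0
```

>>> {"api": "drive_tool", "payload": {
  "rows": [0, 0, -1, 0, 0, 0, 0, 0, 0, -1, 0, 0, 0, 0, 0, 0, -1, 0, 0, 0, 0, 0, 0, -1, 0, 0, 0, 0, 0, 0, -1, 0, 0, 0, 0, 0, 0, -1, 0, 0, 0, 0, 0, 0, -40, 0, 0, 0, 0, 0, 0, -80, 0, 0, 0, 0, 0, 0, -90, 0, 0, 0, 0, 0, 0, -90, 0, 0, 0, 0]
}}

```text
time: 32.15
position: [0.6496, -0.0702, 0.3685]
tcp_rot: [[-1.0, 0.0, 0.005], [0.0, 1.0, -0.001], [-0.005, -0.001, -1.0]]
contact_force: [-0.2, -0.0, -0.4]
gripper_width: 0.0882
gripper_force: 0.0
```

>>> {"api": "drive_tool", "payload": {
  "rows": [80, -200, 0, 0, 0, 0, 0, 80, -200, 0, 0, 0, 0, 0, 80, -200, 0, 0, 0, 0, 0, 80, -200, 0, 0, 0, 0, 0, 80, -200, 0, 0, 0, 0, 0, 80, -200, 0, 0, 0, 0, 0, 80, -200, 0, 0, 0, 0, 0, 80, -200, 0, 0, 0, 0, 0]
}}

```text
time: 32.95
position: [0.5693, -0.2681, 0.3653]
tcp_rot: [[-1.0, -0.002, -0.0], [-0.002, 1.0, 0.001], [0.0, 0.001, -1.0]]
contact_force: [-1.0, 0.0, 0.6]
gripper_width: 0.0877
gripper_force: 0.0
```

```bash
python3 -c "
from h import *
S=cam('side');T=cam('top');W=cam('wrist'); print(r.sense()['time'])
im=np.hstack([cv2.resize(S['frame'][40:240,130:330],(400,400)),cv2.resize(T['frame'][60:260,120:320],(400,400))]); cv2.imwrite('pics/end.png',cv2.cvtColor(im,cv2.COLOR_RGB2BGR))
"
```

```text
33.1
```

View pics/end.png

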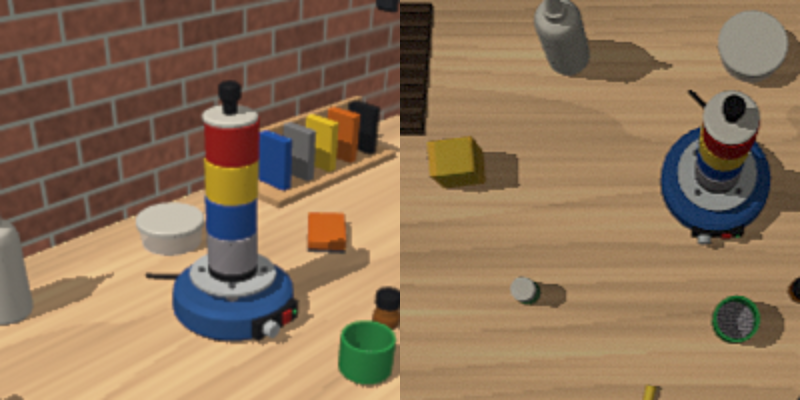

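Both views show the stack complete, straight and closed: pan, blue, yellow, red, then lid. The green sieve and the amber block haven't moved, so I'm handing in.

```bash
python3 -c "
from h import *
print(r.job_done())"
```

```text
the job is handed in; nothing more can be done
None
```

The sieve stack is built on the shaker — pan, blue, yellow, red, lid — and I handed it in at about 33 s; the green sieve and amber block were left alone, and no verdict came back.

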